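# Rack the doming punches in order of size beside the pitch bowl

### The arm

A 7-joint arm with a two-finger parallel gripper is mounted at the origin on the work surface. World frame = base frame: x ahead of the robot, y to its left, z up, the work surface at z = 0. Lengths are in m, angles in rad, forces in N, time in s.
With the tool pointing down it reaches from about 0.4 to 0.85 m from the base axis. Payload 4.5 kg.
Tool frame: the origin (TCP) lies where the fingers leave the gripper's body, on its centre line; the fingertips stand 64 mm ahead of it and the grasp point (between the pads) lies 45 mm ahead of it; z points along the fingers, y is the direction in which the jaws open and shut (so a half turn about z gives the same grasp; the last joint's range is limited). The gripper opens to 88 mm and grips with 3 to 60 N. Pads are 18 mm wide; open, the fingers measure 123 mm over their backs; the gripper's body (75 mm by 187 mm) begins 45 mm behind the grasp point.
Start: joints at [1.311, 0.689, -0.195, 1.565, 0.157, 0.902, -0.215], TCP at [0.181, -0.598, 0.303] pointing down, gripper open.
Joint ranges: [-3.01, 3.01], [-0.46, 2.08], [-1.47, 1.51], [0.13, 2.56], [-1, 4.14], [0.04, 2.09], [-2.66, 2.66]. Speed limits (rad/s): [2.57, 2.57, 3.14, 3.14, 3.14, 3.14, 3.14].

### API

Orientations are given as a unit quaternion [x, y, z, w].
In Python, from plant import monitor, snapshot, workorder, finder gives the robot as it stands.
- The arm moves only by the tool carry_out, never from a script. Its argument "motion" is one flat list of numbers, 6 for each row, row after row: the shift along the tool's x, y, z in cm, then the turn, a rotation vector about the tool's x, y, z in rad. In form: [x, y, z, rx, ry, rz, x, y, z, rx, ry, rz, ...]. A call has 1 to 8 rows; each row shifts and turns the commanded pose from where the row before left it, along the tool's axes as they then stand; what a row does not reach is not made up. A row lasts 1/8 s, in which the tool goes at most 62.5 mm and 10.7 degrees, less where a joint would pass 70% of its speed; a pose out of reach is approached as far as the arm can. A call with a gripper value outside its range is refused whole. "hand" is the finger opening in cm, from 0 to 8.81, set as the call begins (left out, the last holds). The fingers move at their own pace and stop on an object; "grip_force" is the grip in N (left out, the last holds). Time passes only in rows, so rows that do not move let the fingers close. It gives the time, the measured TCP pose, the force and the opening at its end, in the units of the state.
- monitor.get_state(): the state, without advancing time (a new reading comes with each control period).
- snapshot(name): name is "side" or "top" or "wrist"; returns a dict with "frame" (384x512x3 uint8, red, green, blue), "range_z" (384x512 float32, m along the optical axis (not along the pixel's ray), 0 where there is no reading), "fx", "fy", "cx", "cy" (pixels), "rvec" (rotation vector, rad) and "tvec" (3), from world to camera coordinates, as OpenCV has them; the wrist camera has in their place "hand_eye" (4x4, takes a point from camera to tool coordinates, whose origin is the TCP and whose axes are the flange's). Camera axes: x right, y down, z forward; pixel columns grow to the right and rows downward; lengths in m; the calibration is good to about 2 mm. A picture is of the moment at which its call begins: read the wrist's pose just before it.
- workorder.finish_job(): hands the job in, once; it reports no verdict.
Trained networks look in a picture, given as the dict that the camera call returned (one of the last four; its "shot" number tells which), for a name from the list of things; names that differ only in an ending like _2 or _b are one class to them, and where a whole thing is asked for, a point or a joint stands for the part that bears it (a point fixed in the world has none). Each returns a list of dicts, best first, with "p" (0 to 1); they miss things now and then, are a little off and sometimes report something else, mostly with a low value. They report only what shows in the picture. A call takes as long as a camera call. They do not tell look-alikes from the thing itself.
- finder.masks_of(picture, thing): "pixels" (384x512 bool, what is visible of it) and "extent" ([left, top, right, bottom] in pixels, round what is visible of it).
The state is a dict: "clock": time; "q": joint angles; "qd": joint speeds; "joint_torque": joint torques, N m; "tool_pos": TCP position; "eef_rot": TCP orientation; "contact_force": force on the tool from outside, world axes, zero at the start; "moment": the same for the moment, N m; "opening": opening from 0.0 (shut) to 1.0 (fully open).
Only numpy, scipy, OpenCV 4.12 (cv2) and the standard library are available. Lean on these libraries where they do the work, as an engineer would, in place of code of your own. Each camera call takes 0.05 s, during which the arm holds its last target. There are 200 camera calls.

### The job

Put the four wooden doming punches back in the punch rack, one to a bay, in order of head size: the largest in the bay next to the pitch bowl, the smallest at the far end. Stand each upright on its foot in the middle of the bay's green pad and let go, and leave the pitch bowl and the jar where they are.

Things in the scene. Friction and masses are not known exactly. Their poses are not given: they have to be found in the camera images.
- punch_56: The largest of four turned light-beech doming punches, standing upright: round foot 30 mm across, slim shank 21 mm across, mushroom head 56 mm across with a rounded top; 100 mm tall in all. Origin: centre of the foot's underside, z up the axis. The head has a straight cylindrical band 14 mm high at its widest, centred 71 mm above the origin: the place to grip, from any side.
- punch_46: The second largest of four turned light-beech doming punches, standing upright: round foot 30 mm across, slim shank 21 mm across, mushroom head 46 mm across with a rounded top; 92 mm tall in all. Origin: centre of the foot's underside, z up the axis. The head has a straight cylindrical band 14 mm high at its widest, centred 67 mm above the origin: the place to grip, from any side.
- punch_36: The second smallest of four turned light-beech doming punches, standing upright: round foot 30 mm across, slim shank 21 mm across, mushroom head 36 mm across with a rounded top; 84 mm tall in all. Origin: centre of the foot's underside, z up the axis. The head has a straight cylindrical band 14 mm high at its widest, centred 63 mm above the origin: the place to grip, from any side.
- punch_26: The smallest of four turned light-beech doming punches, standing upright: round foot 30 mm across, slim shank 21 mm across, mushroom head 26 mm across with a rounded top; 76 mm tall in all. Origin: centre of the foot's underside, z up the axis. The head has a straight cylindrical band 14 mm high at its widest, centred 59 mm above the origin: the place to grip, from any side.
- pad_a: One of four identical green pads, each the floor of a bay of the fixed dark-wood punch rack; 74 (x, across the rack) x 62 (y, along it) x 3 mm, origin at the centre of its underside, 15 mm above the bench. The bays stand in one straight row, 76 mm apart, their names in random order; the row runs left to right before the robot, turned by up to 9 degrees.
- pad_b: One of four identical green pads, each the floor of a bay of the fixed dark-wood punch rack; 74 (x, across the rack) x 62 (y, along it) x 3 mm, origin at the centre of its underside, 15 mm above the bench. Each bay is 82 mm across and 68 mm along the row inside; the fins between bays stand 11 mm above the pad's top.
- pad_c: One of four identical green pads, each the floor of a bay of the fixed dark-wood punch rack; 74 (x, across the rack) x 62 (y, along it) x 3 mm, origin at the centre of its underside, 15 mm above the bench. The rack's front lip stands 3 mm, its two end cheeks 16 mm and the fence on the side away from the robot 19 mm above the pad's top.
- pad_d: One of four identical green pads, each the floor of a bay of the fixed dark-wood punch rack; 74 (x, across the rack) x 62 (y, along it) x 3 mm, origin at the centre of its underside, 15 mm above the bench. The pad's top is 18 mm above the bench.
- pitch_bowl: Dark iron pitch bowl filled with red pitch, 130 mm across, 78 mm tall, sitting on a brown ring 112 mm across; 1.8 kg, loose. It stands on the bench off one end of the rack, left or right, its axis about 171 mm from the centre of the nearest bay. Origin: centre of its underside. Leave it where it is.
- jar: Sand-coloured jar with white lid, 60 mm across, 75 mm tall, loose on the bench off the other end of the rack. Origin: centre of its underside. Leave it where it is.
There are look-alikes about, which are no part of the job. Leave any orange look-alike of the punch_36 alone.

How it is judged:
By the outcome, as a careful person would: the job done as asked, in the order asked, and still so for the second after the job is handed in, with the robot touching nothing.
It also fails if it takes over 90 s, if anything falls off the work surface, if the arm or the gripper's body presses on something with over 40 N, if the wrist force passes 120 N, or if a joint passes its speed limit or range.

## Working session

There is one attempt and no reset: what is moved stays moved. The work goes in short steps, Python scripts to look and compute and a tool call to move; the robot and the scene stay as the last step left them, time stands still between calls to the robot, and variables do not carry over. Pictures are saved under pics/ and viewed, about 12 in all and at most 16, crops included, and the job is handed in when it is done.

Besides the shell and the picture viewer there is one more tool, called after ">>>" as name(argument=value, ...) on one line, values as JSON. carry_out: Moves the arm, as the interface text tells. Its arguments: {"type":"object","properties":{"motion":{"type":"array"},"hand":{"type":"number"},"grip_force":{"type":"number"}},"required":["motion"]}

```bash
mkdir -p pics; ls
cat > h.py <<'E'
import numpy as np, cv2
from plant import monitor, snapshot, workorder, finder
from scipy.spatial.transform import Rotation as R
def cloud(p, st=None):
    z=p["range_z"]; v,u=np.mgrid[:384,:512]
    P=np.stack([(u-p["cx"])/p["fx"]*z,(v-p["cy"])/p["fy"]*z,z],-1)
    if "hand_eye" in p:
        H=np.array(p["hand_eye"]); P=P@H[:3,:3].T+H[:3,3]
        return P@R.from_quat(st["eef_rot"]).as_matrix().T+np.array(st["tool_pos"])
    M=cv2.Rodrigues(np.array(p["rvec"],float))[0]
    return (P-np.array(p["tvec"]).ravel())@M
def save(p,n): cv2.imwrite("pics/"+n,cv2.resize(p["frame"][...,::-1],None,fx=1.5,fy=1.5))
E
python3 - <<'E'
from h import *
print(monitor.get_state())
for c in("top","side"):
    p=snapshot(c); save(p,c+"0.png"); C=cloud(p)
    for t in("punch_56","punch_46","punch_36","punch_26","pad_a","pitch_bowl","jar"):
        for m in finder.masks_of(p,t)[:6]:
            k=m["pixels"]&(p["range_z"]>0); X=C[k]
            if len(X): 
                T=X[X[:,2]>X[:,2].max()-.025]
                print(c,t,round(m["p"],2),m["extent"],len(X),(1000*np.median(X,0)).round(),"mid",(500*(T.min(0)+T.max(0))).round()[:2],"size",(1000*np.ptp(T,axis=0)).round()[:2],"zmax",round(1000*X[:,2].max()),p["frame"][k].mean(0).round())
E
```

```text
pics
{'clock': 0.0, 'q': array([ 1.31077652,  0.68999243, -0.19452933,  1.56631136,  0.15728382,
        0.9024699 , -0.21507738]), 'qd': array([ 0.0001892 , -0.00012626, -0.00079538, -0.0010315 ,  0.00152642,
       -0.00013312,  0.00243381]), 'joint_torque': array([ 1.46050243e-04, -5.27560544e+01, -1.26733873e+00, -1.53427362e+01,
       -5.27966267e-02,  6.55283875e-03,  1.62477259e-04]), 'tool_pos': array([ 0.18083626, -0.59774928,  0.30191373]), 'eef_rot': array([ 9.89220066e-01,  1.46433808e-01, -1.81094490e-04, -8.76899351e-04]), 'contact_force': array([ 0.07240777,  0.5490987 , -0.163628  ]), 'moment': array([-0.03267685,  0.00185755, -0.01084838]), 'opening': 1.0012614714090184}
top punch_56 0.83 [289.2, 222.0, 307.4, 240.7] 260 [466. -72.  88.] mid [466. -72.] size [37. 40.] zmax 96 [195. 141.  80.]
top punch_56 0.72 [332.9, 207.7, 349.1, 224.2] 190 [ 493. -177.   80.] mid [ 493. -180.] size [30. 32.] zmax 90 [201.  92.   3.]
top punch_56 0.63 [145.2, 240.5, 169.5, 268.8] 466 [422. 251.  94.] mid [421. 255.] size [51. 53.] zmax 106 [198. 141.  80.]
top punch_56 0.51 [356.8
[... 6215 characters left out ...]
 270.6, 190.0] 268 [627. -82.  20.] mid [631. -75.] size [77. 71.] zmax 32 [65. 97. 53.]
side pad_a 0.73 [193.6, 194.8, 227.1, 212.1] 408 [641.  71.  20.] mid [643.  74.] size [75. 74.] zmax 31 [64. 98. 53.]
side pad_a 0.72 [218.6, 184.7, 251.6, 199.7] 318 [635.  -6.  20.] mid [637.  -6.] size [75. 58.] zmax 22 [64. 98. 53.]
side pad_a 0.65 [163.9, 205.5, 199.0, 228.0] 470 [649. 148.  20.] mid [651. 147.] size [78. 62.] zmax 22 [64. 99. 53.]
side pitch_bowl 0.92 [278.0, 129.4, 322.4, 170.7] 1519 [ 601. -225.   70.] mid [ 619. -254.] size [129. 129.] zmax 82 [111.  74.  58.]
side jar 0.95 [80.5, 220.1, 124.8, 266.1] 1439 [653. 323.  51.] mid [672. 316.] size [54. 53.] zmax 79 [187. 165. 129.]
```

View pics/top0.png

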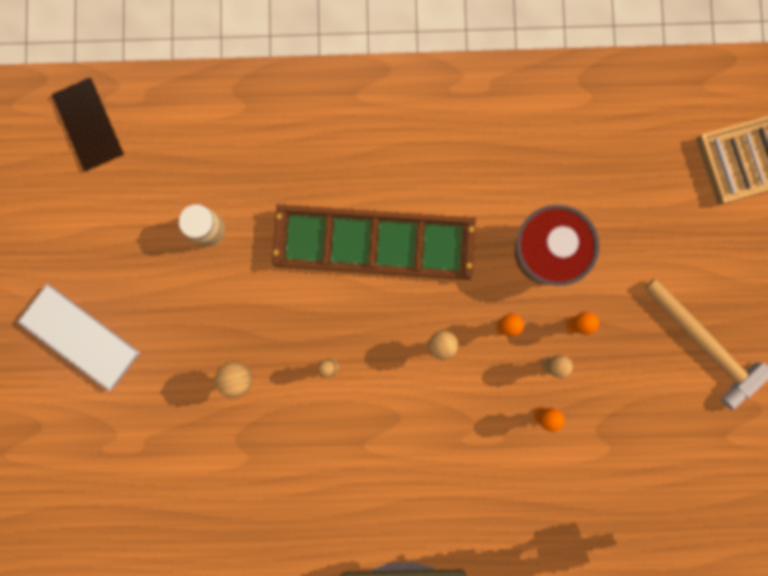

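View pics/side0.png

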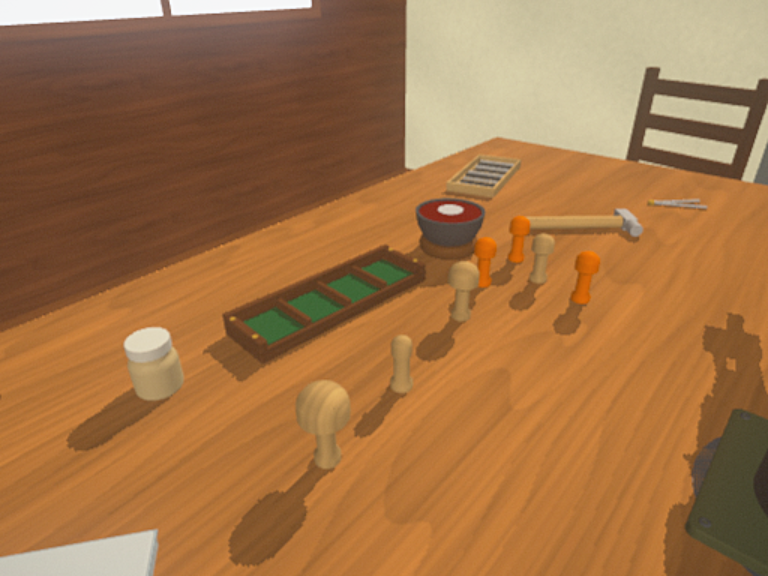

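The top view (768x576) shows the bowl at right (557,245), next to the bay at (442,247). The natural punches are 56 at (233,379), 26 at (328,368), 46 at (444,345) and 36 at (561,366). The three orange look-alikes are at (512,324), (586,323) and (553,419). The side view agrees. Slots from right to left: 56, 46, 36, 26. I'll start with punch_36.

>>> carry_out(motion=[4.2,-3.25,0,0,0,0,4.2,-3.25,0,0,0,0,4.2,-3.25,0,0,0,0,4.2,-3.25,0,0,0,0,4.2,-3.25,0,0,0,0,4.2,-3.25,0,0,0,0,4.2,-3.25,0,0,0,0,4.2,-3.25,0,0,0,0], hand=6)

```text
clock: 1.8
tool_pos: [0.4283, -0.2507, 0.303]
eef_rot: [0.989, 0.146, 0.0, 0.0]
contact_force: [0.0, -1.2, -0.1]
opening: 0.686
```

>>> carry_out(motion=[0,0,0,0,0,-0.169,0,0,0,0,0,-0.169,0,0,0,0,0,-0.169,0,0,0,0,0,-0.169,0,0,0,0,0,-0.169,0,0,0,0,0,-0.169,0,0,0,0,0,-0.169,0,0,0,0,0,0])

```text
clock: 2.8
tool_pos: [0.4273, -0.2522, 0.3027]
eef_rot: [0.74, 0.672, 0.0, 0.0]
contact_force: [1.0, 0.8, -0.3]
opening: 0.679
```

```bash
cat >> h.py <<'E'
def head(C,p,zlo,near,rad=.05):
    """heads near a point: points above zlo, min enclosing circle centre"""
    k=(p["range_z"]>0)&(C[...,2]>zlo)&(C[...,2]<.14)&(np.hypot(C[...,0]-near[0],C[...,1]-near[1])<rad)
    X=C[k]
    if len(X)<20: return None
    c,r=cv2.minEnclosingCircle((X[:,:2]*1000).astype(np.float32))
    return np.round(c,1),round(2*r,1),round(1000*np.percentile(X[:,2],98),1),len(X)
def delta(st,w):
    return (100*R.from_quat(st["eef_rot"]).inv().apply(np.array(w)-st["tool_pos"])).round(2)
def yaw(st): return R.from_quat(st["eef_rot"]).as_matrix().round(3).tolist()
E
cat > wr.py <<'E'
from h import *
import sys
x,y,zt=map(float,sys.argv[1:4])   # expected head centre, head top z
st=monitor.get_state(); p=snapshot("wrist"); save(p,sys.argv[4]); C=cloud(p,st)
print("pos",st["tool_pos"].round(4),"q",st["q"].round(2),"t",st["clock"]); print("R",yaw(st))
for dz in(.035,.025,.015): 
    h=head(C,p,zt-dz,(x,y)); print(dz,h)
    if h: print("  delta to it at z0.25",delta(st,[h[0][0]/1000,h[0][1]/1000,.25]))
E
python3 wr.py .429 -.250 .084 w1.png
```

```text
pos [ 0.4273 -0.2522  0.3027] q [ 0.77  0.56 -0.51  1.94  0.39  0.75 -0.07] t 2.8
R [[0.096, 0.995, 0.0], [0.995, -0.096, 0.0], [0.0, 0.0, -1.0]]
0.035 (array([ 427.6, -253.1]), 35.4, np.float64(83.6), 864)
  delta to it at z0.25 [-0.08  0.04  5.27]
0.025 (array([ 427.6, -253.1]), 35.4, np.float64(83.6), 848)
  delta to it at z0.25 [-0.08  0.04  5.27]
0.015 (array([ 427.6, -253.1]), 35.2, np.float64(83.6), 798)
  delta to it at z0.25 [-0.08  0.04  5.27]
```

>>> carry_out(motion=[-0.1,0,4,0,0,0,0,0,4.5,0,0,0,0,0,4.5,0,0,0,0,0,4,0,0,0,0,0,2.5,0,0,0,0,0,0,0,0,0], hand=6)

```text
clock: 3.6
tool_pos: [0.4268, -0.2526, 0.1065]
eef_rot: [0.74, 0.673, -0.001, -0.001]
contact_force: [0.6, -0.0, 0.5]
opening: 0.684
```

>>> carry_out(motion=[0,0,0,0,0,0,0,0,0,0,0,0,0,0,0,0,0,0,0,0,0,0,0,0], hand=2.5, grip_force=20)

```text
clock: 4.1
tool_pos: [0.4278, -0.2534, 0.1087]
eef_rot: [0.74, 0.673, 0.0, 0.001]
contact_force: [0.0, 0.4, 7.2]
opening: 0.395
```

>>> carry_out(motion=[0,0,-2,0,0,0,0,0,-4.5,0,0,0,0,0,-5,0,0,0,0,0,-4,0,0,0,0,0,0,0,0,0])

```text
clock: 4.72
tool_pos: [0.4283, -0.2537, 0.2654]
eef_rot: [0.74, 0.673, 0.001, 0.003]
contact_force: [-0.0, 0.1, -1.3]
opening: 0.397
```

```bash
cat > pads.py <<'E'
from h import *
st=monitor.get_state()
print("pos",st["tool_pos"].round(4),"open",st["opening"],"F",st["contact_force"].round(1))
for c in("top","wrist"):
    p=snapshot(c); C=cloud(p,st); f=p["frame"].astype(int)
    k=((f[...,1]>f[...,0]*1.2)&(f[...,1]>f[...,2]*1.2)&(p["range_z"]>0)&(C[...,2]<.035)&(C[...,0]>.5)).astype(np.uint8)
    n,l,s,_=cv2.connectedComponentsWithStats(k)
    for i in range(1,n):
        if s[i,4]<150: continue
        X=C[l==i]; r=cv2.minAreaRect((X[:,:2]*1000).astype(np.float32))
        print(c,s[i,4],np.round(r[0],1),np.round(r[1],1),round(r[2],1),"z",(1000*np.median(X[:,2])).round(1),"mean",(1000*X[:,:2].mean(0)).round(1))
    save(p,c+"_%d.png"%(st["clock"]*10))
E
python3 pads.py
```

```text
pos [ 0.4283 -0.2537  0.2654] open 0.39743888271450917 F [-0.   0.1 -1.3]
top 655 [652.2 147.7] [59.  71.5] 85.4 z 19.0 mean [651.6 147.8]
top 670 [644.5  71.9] [59.4 72.4] 83.0 z 19.1 mean [644.2  72.3]
top 666 [637.   -3.7] [59.3 71.7] 84.8 z 18.9 mean [637.4  -3.7]
top 670 [629.9 -79.5] [59.4 71.1] 84.2 z 18.9 mean [629.9 -79.1]
wrist 949 [ 627.8 -105.4] [11.4 75.2] 84.4 z 19.9 mean [ 627.7 -105.2]
```

>>> carry_out(motion=[4.3,2.3,0,0,0,0,4.3,2.3,0,0,0,0,4.3,2.3,0,0,0,0,4.3,2.3,0,0,0,0,4.3,2.3,0,0,0,0,4.3,2.3,0,0,0,0,4.3,2.3,0,0,0,0,4.4,2.3,0,0,0,0])

```text
clock: 5.82
tool_pos: [0.6426, 0.0741, 0.2602]
eef_rot: [0.739, 0.673, -0.002, -0.001]
contact_force: [0.2, -0.9, -0.2]
opening: 0.393
```

>>> carry_out(motion=[0,0,4,0,0,0,0,0,4,0,0,0,0,0,3,0,0,0,0,0,0,0,0,0])

```text
clock: 6.32
tool_pos: [0.64, 0.0725, 0.1484]
eef_rot: [0.739, 0.673, -0.004, -0.002]
contact_force: [-0.4, -0.8, 0.3]
opening: 0.394
```

Run:
```python
from h import *
st=monitor.get_state(); print(st["tool_pos"].round(4),yaw(st),st["q"].round(2),delta(st,[.6445,.072,.1267]),st["contact_force"])
p=snapshot("side"); save(p,"s1.png"); p=p["frame"][130:260,150:300,::-1]; cv2.imwrite("pics/s1c.png",cv2.resize(p,None,fx=4,fy=4))
```

```text
[0.64   0.0725 0.1484] [[0.093, 0.996, -0.009], [0.996, -0.093, -0.003], [-0.003, -0.008, -1.0]] [ 0.01  0.93 -0.38  1.6   0.47  0.71 -0.68] [-0.    0.47  2.17] [-0.39502807 -0.8285463   0.33461818]
```

View pics/s1c.png

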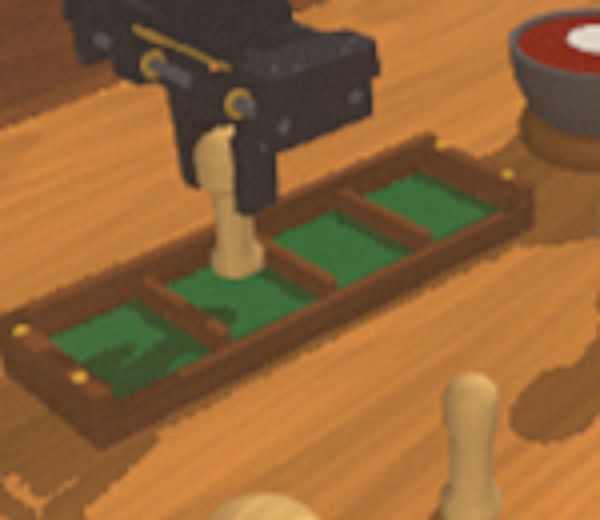

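Held upright above the second bay from the left, at (236,270) in the crop. I'll correct by 5 mm and set it down.

>>> carry_out(motion=[0,0.45,1,0,0,0,0,0,0.8,0,0,0,0,0,0.2,0,0,0,0,0,0.1,0,0,0,0,0,0,0,0,0])

```text
clock: 7.0
tool_pos: [0.6474, 0.0728, 0.132]
eef_rot: [0.74, 0.673, 0.0, 0.0]
contact_force: [0.1, 0.6, -1.0]
opening: 0.398
```

Run:
```python
from h import *
st=monitor.get_state(); print(st["tool_pos"].round(4),yaw(st)[0],delta(st,[.6445,.072,.1267]),st["contact_force"])
```

```text
[0.6474 0.0728 0.132 ] [0.094, 0.996, 0.0] [-0.1  -0.28  0.53] [ 0.09184959  0.5614332  -0.98001988]
```

>>> carry_out(motion=[0,-0.2,0.2,0,0,0,0,0,0.1,0,0,0,0,0,0.1,0,0,0,0,0,0,0,0,0,0,0,0,0,0,0])

```text
clock: 7.62
tool_pos: [0.6453, 0.0729, 0.1277]
eef_rot: [0.74, 0.673, 0.0, 0.0]
contact_force: [0.7, 0.4, -0.7]
opening: 0.393
```

>>> carry_out(motion=[0,0,0.1,0,0,0,0,0,0.05,0,0,0,0,0,0,0,0,0])

```text
clock: 8.0
tool_pos: [0.6454, 0.073, 0.1268]
eef_rot: [0.74, 0.673, 0.0, 0.0]
contact_force: [-1.3, 0.9, 6.0]
opening: 0.394
```

>>> carry_out(motion=[0,0,0,0,0,0,0,0,0,0,0,0,0,0,0,0,0,0], hand=6)

```text
clock: 8.38
tool_pos: [0.6452, 0.0729, 0.1259]
eef_rot: [0.74, 0.673, -0.0, -0.0]
contact_force: [-0.5, 0.0, -0.5]
opening: 0.68
```

>>> carry_out(motion=[0,0,-3,0,0,0,0,0,-5,0,0,0,0,0,-5,0,0,0,0,0,-3,0,0,0,0,0,0,0,0,0])

```text
clock: 9.0
tool_pos: [0.6465, 0.0734, 0.2888]
eef_rot: [0.74, 0.673, 0.002, 0.001]
contact_force: [-0.3, 0.5, -0.4]
opening: 0.68
```

```bash
python3 wr.py .644 .072 .102 w2.png
python3 - <<'E'
from h import *
st=monitor.get_state(); print(delta(st,[.434,.114,.27]),st["opening"])
E
```

```text
pos [0.6465 0.0734 0.2888] q [ 0.05  0.76 -0.46  1.49  0.38  0.97 -0.6 ] t 9.0
R [[0.094, 0.996, 0.005], [0.996, -0.094, 0.001], [0.002, 0.005, -1.0]]
0.035 (array([645. ,  73.7]), 35.3, np.float64(101.5), 1065)
  delta to it at z0.25 [ 0.01 -0.17  3.88]
0.025 (array([645. ,  73.7]), 35.3, np.float64(101.5), 1039)
  delta to it at z0.25 [ 0.01 -0.17  3.88]
0.015 (array([645. ,  73.7]), 35.3, np.float64(101.5), 977)
  delta to it at z0.25 [ 0.01 -0.17  3.88]
[  2.1  -21.44   1.64] 0.6813124681573945
```

View pics/w2.png

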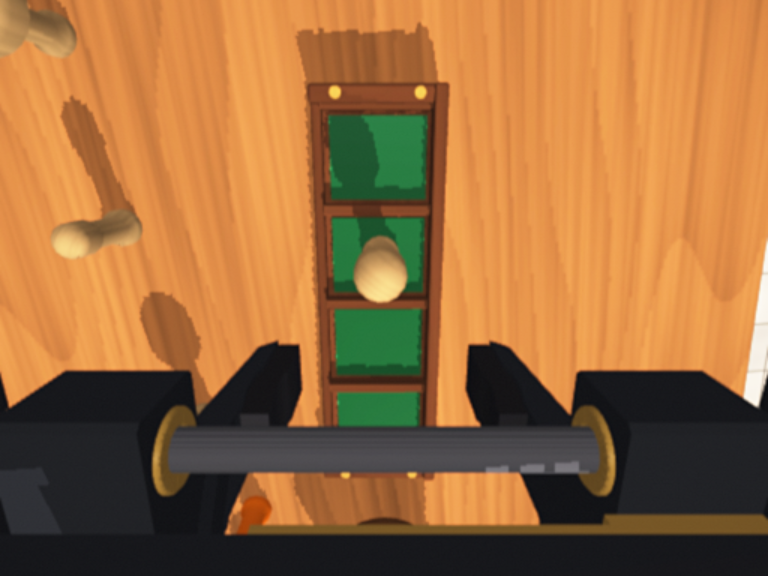

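The wrist view shows punch_36 upright at (380,270), centred within 2 mm of its pad, second from the jar end. Next is punch_26.

>>> carry_out(motion=[0.5,-5,0,0,0,0,0.5,-5.5,0,0,0,0,0.5,-5.5,0,0,0,0,0.6,-5.4,0,0,0,0,0,0,0,0,0,0,0,0,0,0,0,0], hand=5)

```text
clock: 9.8
tool_pos: [0.4346, 0.1137, 0.2855]
eef_rot: [0.74, 0.673, -0.0, -0.0]
contact_force: [1.0, -0.1, 0.8]
opening: 0.571
```

```bash
python3 wr.py .434 .114 .076 w3.png
```

```text
pos [0.4346 0.1137 0.2855] q [-0.06  0.52 -0.45  2.09  0.39  0.62 -0.88] t 9.8
R [[0.094, 0.996, -0.001], [0.996, -0.094, -0.0], [-0.0, -0.001, -1.0]]
0.035 (array([434.2, 113.1]), 25.6, np.float64(75.5), 505)
  delta to it at z0.25 [-0.07 -0.03  3.55]
0.025 (array([434.2, 113.1]), 25.6, np.float64(75.5), 505)
  delta to it at z0.25 [-0.07 -0.03  3.55]
0.015 (array([434. , 113.1]), 25.3, np.float64(75.5), 464)
  delta to it at z0.25 [-0.07 -0.05  3.55]
```

>>> carry_out(motion=[-0.1,0,4,0,0,0,0,0,4.5,0,0,0,0,0,4.5,0,0,0,0,0,3.5,0,0,0,0,0,1.6,0,0,0,0,0,0,0,0,0])

```text
clock: 10.6
tool_pos: [0.4347, 0.1126, 0.1035]
eef_rot: [0.74, 0.673, -0.001, 0.0]
contact_force: [-0.1, 0.6, -0.4]
opening: 0.571
```

>>> carry_out(motion=[0,0,0,0,0,0,0,0,0,0,0,0,0,0,0,0,0,0,0,0,0,0,0,0], hand=1.6, grip_force=20)

```text
clock: 11.1
tool_pos: [0.4345, 0.1129, 0.1057]
eef_rot: [0.74, 0.673, 0.001, 0.0]
contact_force: [-0.1, -0.5, 4.4]
opening: 0.286
```

>>> carry_out(motion=[0,0,-2,0,0,0,0,0,-4,0,0,0,0,0,-5,0,0,0,0,0,-4,0,0,0,0,0,0,0,0,0,0,0,0,0,0,0])

```text
clock: 11.85
tool_pos: [0.4337, 0.1124, 0.2547]
eef_rot: [0.74, 0.673, -0.001, 0.0]
contact_force: [-0.2, -0.5, -0.4]
opening: 0.279
```

Run:
```python
from h import *
st=monitor.get_state(); print(st["tool_pos"],delta(st,[.652,.1477,.25]),st["opening"])
```

```text
[0.43371026 0.11238473 0.25471589] [ 5.57 21.4   0.45] 0.27891953247928325
```

>>> carry_out(motion=[1.4,5,0,0,0,0,1.4,5.5,0,0,0,0,1.4,5.5,0,0,0,0,1.4,5.4,0,0,0,0,0,0,4.5,0,0,0,0,0,4.5,0,0,0,0,0,3,0,0,0,0,0,0,0,0,0])

```text
clock: 12.85
tool_pos: [0.6496, 0.1479, 0.1305]
eef_rot: [0.739, 0.674, -0.004, -0.001]
contact_force: [0.8, -0.2, -0.3]
opening: 0.282
```

>>> carry_out(motion=[0,0,0,0,0,0,0,0,0,0,0,0])

```text
clock: 13.1
tool_pos: [0.6532, 0.149, 0.1366]
eef_rot: [0.74, 0.673, 0.001, 0.001]
contact_force: [-0.1, -0.2, -0.7]
opening: 0.281
```

Run:
```python
from h import *
st=monitor.get_state(); print(st["tool_pos"],delta(st,[.652,.1477,.1237]),st["opening"],yaw(st))
```

```text
[0.65317944 0.14898087 0.13659862] [-0.14 -0.11  1.29] 0.280722403812782 [[0.094, 0.996, 0.002], [0.996, -0.094, 0.001], [0.001, 0.002, -1.0]]
```

>>> carry_out(motion=[-0.1,-0.1,0.5,0,0,0,0,0,0.4,0,0,0,0,0,0.2,0,0,0,0,0,0.1,0,0,0,0,0,0.1,0,0,0,0,0,0,0,0,0,0,0,0,0,0,0])

```text
clock: 13.98
tool_pos: [0.6514, 0.1479, 0.1239]
eef_rot: [0.74, 0.673, 0.0, 0.0]
contact_force: [-4.8, -1.5, 10.6]
opening: 0.286
```

>>> carry_out(motion=[0,0,-0.05,0,0,0,0,0,0,0,0,0,0,0,0,0,0,0], hand=5)

```text
clock: 14.35
tool_pos: [0.6513, 0.1476, 0.1224]
eef_rot: [0.74, 0.673, -0.0, -0.0]
contact_force: [0.2, -0.3, -0.1]
opening: 0.567
```

>>> carry_out(motion=[0,0,-3,0,0,0,0,0,-5,0,0,0,0,0,-5,0,0,0,0,0,-3,0,0,0,0,0,0,0,0,0,0,0,0,0,0,0])

```text
clock: 15.1
tool_pos: [0.6507, 0.1472, 0.2814]
eef_rot: [0.74, 0.673, -0.001, -0.0]
contact_force: [-1.2, 0.6, 0.2]
opening: 0.565
```

```bash
python3 wr.py .652 .1477 .094 w4.png
python3 - <<'E'
from h import *
st=monitor.get_state(); print(delta(st,[.466,-.071,.29]),st["opening"])
E
```

```text
pos [0.6507 0.1472 0.2814] q [-0.04  0.81 -0.5   1.44  0.42  1.01 -0.73] t 15.1
R [[0.094, 0.996, -0.002], [0.996, -0.094, -0.001], [-0.001, -0.002, -1.0]]
0.035 (array([650.4, 147.6]), 25.6, np.float64(93.5), 589)
  delta to it at z0.25 [ 0.04 -0.03  3.14]
0.025 (array([650.4, 147.6]), 25.6, np.float64(93.5), 586)
  delta to it at z0.25 [ 0.04 -0.03  3.14]
0.015 (array([650.3, 147.4]), 25.5, np.float64(93.6), 539)
  delta to it at z0.25 [ 0.02 -0.04  3.14]
[-23.45 -16.34  -0.83] 0.5650269627002854
```

View pics/w4.png

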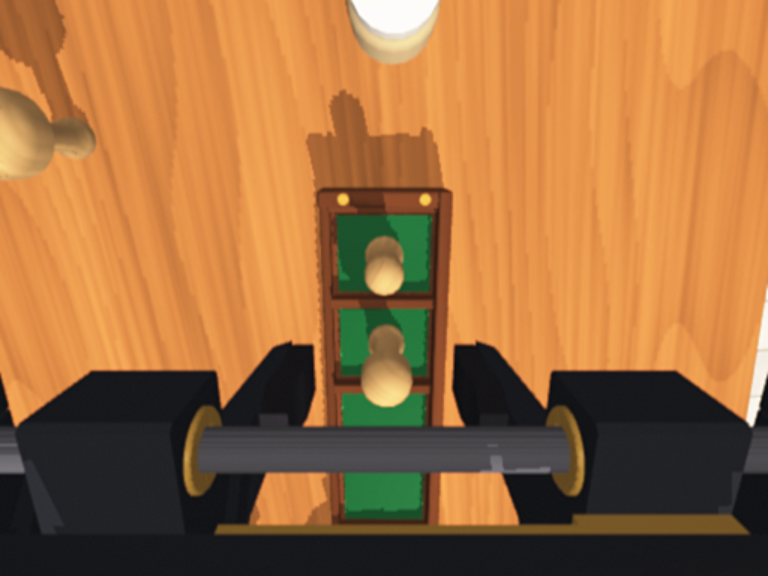

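punch_26 stands upright in the jar-end bay at (384,268), within 2 mm. Next is punch_46.

>>> carry_out(motion=[-4.7,-3.3,0,0,0,0,-4.7,-3.3,0,0,0,0,-4.7,-3.3,0,0,0,0,-4.7,-3.3,0,0,0,0,-4.6,-3.2,0,0,0,0,0,0,0,0,0,0,0,0,0,0,0,0], hand=7)

```text
clock: 16.02
tool_pos: [0.4664, -0.0695, 0.2822]
eef_rot: [0.74, 0.673, 0.0, -0.0]
contact_force: [0.1, 1.0, 0.2]
opening: 0.794
```

```bash
python3 wr.py .466 -.071 .092 w5.png
```

```text
pos [ 0.4664 -0.0695  0.2822] q [ 0.4   0.57 -0.54  2.03  0.46  0.67 -0.54] t 16.025
R [[0.094, 0.996, -0.0], [0.996, -0.094, 0.001], [0.001, -0.0, -1.0]]
0.035 (array([465.5, -71. ]), 45.5, np.float64(91.4), 1636)
  delta to it at z0.25 [-0.16 -0.07  3.22]
0.025 (array([465.5, -71. ]), 45.5, np.float64(91.5), 1582)
  delta to it at z0.25 [-0.16 -0.07  3.22]
0.015 (array([465.2, -71. ]), 43.7, np.float64(91.5), 1453)
  delta to it at z0.25 [-0.17 -0.1   3.22]
```

>>> carry_out(motion=[-0.15,-0.1,4,0,0,0,0,0,4.5,0,0,0,0,0,4.5,0,0,0,0,0,3,0,0,0,0,0,1,0,0,0,0,0,0,0,0,0])

```text
clock: 16.82
tool_pos: [0.4655, -0.0703, 0.1124]
eef_rot: [0.739, 0.674, 0.0, -0.0]
contact_force: [0.8, -1.5, 0.8]
opening: 0.791
```

>>> carry_out(motion=[0,0,0,0,0,0,0,0,0,0,0,0,0,0,0,0,0,0,0,0,0,0,0,0], hand=3.6, grip_force=20)

```text
clock: 17.32
tool_pos: [0.4655, -0.0715, 0.1134]
eef_rot: [0.74, 0.673, 0.001, 0.001]
contact_force: [-0.4, -0.1, 6.1]
opening: 0.512
```

>>> carry_out(motion=[0,0,-2,0,0,0,0,0,-4,0,0,0,0,0,-5,0,0,0,0,0,-4,0,0,0,0,0,0,0,0,0,0,0,0,0,0,0])

```text
clock: 18.08
tool_pos: [0.4643, -0.0717, 0.2621]
eef_rot: [0.74, 0.673, -0.001, -0.0]
contact_force: [-0.2, 0.2, -0.9]
opening: 0.511
```

Run:
```python
from h import *
st=monitor.get_state(); print(st["tool_pos"],delta(st,[.637,-.0037,.25]),st["opening"])
```

```text
[ 0.46426934 -0.07171515  0.26210508] [ 8.4  16.56  1.18] 0.5109484958038242
```

>>> carry_out(motion=[2.1,4.2,0,0,0,0,2.1,4.1,0,0,0,0,2.1,4.1,0,0,0,0,2.1,4.1,0,0,0,0,0,0,4.5,0,0,0,0,0,4.5,0,0,0,0,0,3,0,0,0,0,0,0,0,0,0])

```text
clock: 19.08
tool_pos: [0.6343, -0.0033, 0.1384]
eef_rot: [0.739, 0.674, -0.004, -0.002]
contact_force: [-0.0, 0.7, -0.4]
opening: 0.511
```

>>> carry_out(motion=[0,0,0,0,0,0,0,0,0,0,0,0])

```text
clock: 19.32
tool_pos: [0.6379, -0.0029, 0.1441]
eef_rot: [0.74, 0.673, 0.001, 0.001]
contact_force: [0.0, 0.3, -0.9]
opening: 0.509
```

Run:
```python
from h import *
st=monitor.get_state(); print(st["tool_pos"],delta(st,[.637,-.0037,.1312]),st["opening"],yaw(st))
```

```text
[ 0.63791423 -0.0029429   0.1440512 ] [-0.08 -0.09  1.28] 0.5087482654380218 [[0.094, 0.996, 0.002], [0.996, -0.094, 0.0], [0.0, 0.002, -1.0]]
```

>>> carry_out(motion=[-0.1,-0.1,0.5,0,0,0,0,0,0.4,0,0,0,0,0,0.2,0,0,0,0,0,0.1,0,0,0,0,0,0.05,0,0,0,0,0,0,0,0,0,0,0,0,0,0,0])

```text
clock: 20.2
tool_pos: [0.636, -0.0041, 0.1315]
eef_rot: [0.74, 0.673, -0.0, 0.0]
contact_force: [-2.0, -0.5, 8.5]
opening: 0.513
```

>>> carry_out(motion=[0,0,0,0,0,0,0,0,0,0,0,0,0,0,0,0,0,0], hand=7)

```text
clock: 20.58
tool_pos: [0.636, -0.004, 0.13]
eef_rot: [0.74, 0.673, -0.0, -0.0]
contact_force: [0.7, 0.4, 0.5]
opening: 0.793
```

>>> carry_out(motion=[0,0,-3,0,0,0,0,0,-5,0,0,0,0,0,-5,0,0,0,0,0,-3,0,0,0,0,0,0,0,0,0,0,0,0,0,0,0])

```text
clock: 21.32
tool_pos: [0.6354, -0.0043, 0.289]
eef_rot: [0.74, 0.673, -0.001, -0.0]
contact_force: [0.1, 1.0, -0.1]
opening: 0.789
```

```bash
python3 wr.py .637 -.004 .110 w6.png
python3 - <<'E'
from h import *
st=monitor.get_state(); print(delta(st,[.421,.254,.29]),st["opening"])
E
```

```text
pos [ 0.6354 -0.0043  0.289 ] q [ 0.23  0.76 -0.56  1.53  0.46  0.98 -0.56] t 21.325
R [[0.094, 0.996, -0.002], [0.996, -0.094, -0.001], [-0.001, -0.002, -1.0]]
0.035 (array([635.5,  -3.3]), 45.4, np.float64(109.4), 1758)
  delta to it at z0.25 [0.11 0.01 3.9 ]
0.025 (array([635.5,  -3.3]), 45.4, np.float64(109.4), 1707)
  delta to it at z0.25 [0.11 0.01 3.9 ]
0.015 (array([635.6,  -3.9]), 43.9, np.float64(109.5), 1562)
  delta to it at z0.25 [0.05 0.02 3.9 ]
[ 23.72 -23.75  -0.1 ] 0.7973414162594371
```

View pics/w6.png

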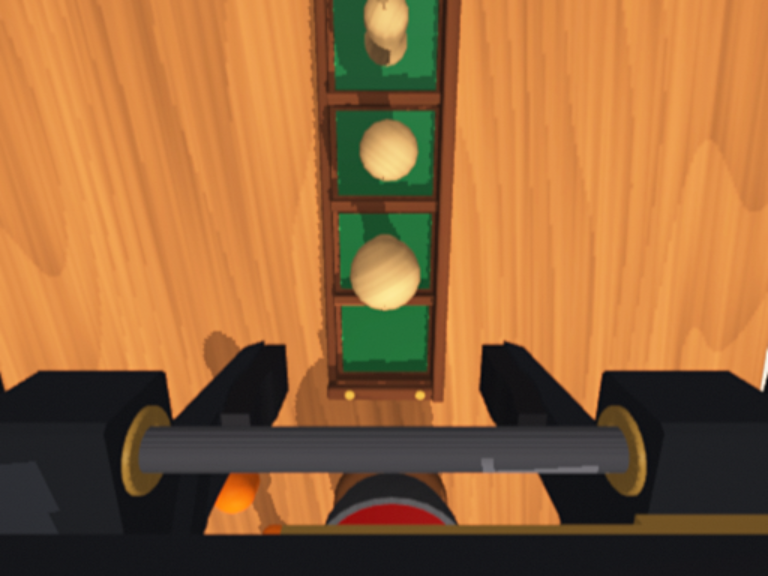

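Three now stand upright in their bays (46 at (386,272)), and the bay next to the bowl is empty. Last is punch_56.

>>> carry_out(motion=[4,-4,0,0,0,0,4,-4,0,0,0,0,4,-4,0,0,0,0,4,-4,0,0,0,0,4,-4,0,0,0,0,3.7,-3.7,0,0,0,0,0,0,0,0,0,0,0,0,0,0,0,0], hand=8)

```text
clock: 22.38
tool_pos: [0.4224, 0.2533, 0.2892]
eef_rot: [0.74, 0.673, -0.001, 0.0]
contact_force: [0.7, -0.8, 0.5]
opening: 0.906
```

```bash
python3 wr.py .421 .254 .100 w7.png
```

```text
pos [0.4224 0.2533 0.2892] q [-0.29  0.58 -0.54  1.96  0.44  0.72 -1.19] t 22.375
R [[0.094, 0.996, -0.001], [0.996, -0.094, -0.002], [-0.002, -0.001, -1.0]]
0.035 (array([420.4, 257.6]), 55.5, np.float64(99.3), 2355)
  delta to it at z0.25 [ 0.42 -0.23  3.92]
0.025 (array([420.4, 257.6]), 55.5, np.float64(99.3), 2297)
  delta to it at z0.25 [ 0.42 -0.23  3.92]
0.015 (array([420.1, 257.6]), 52.4, np.float64(99.4), 2039)
  delta to it at z0.25 [ 0.42 -0.26  3.92]
```

>>> carry_out(motion=[0.4,-0.2,4,0,0,0,0,0,4.5,0,0,0,0,0,4.5,0,0,0,0,0,3,0,0,0,0,0,1.3,0,0,0,0,0,0,0,0,0])

```text
clock: 23.18
tool_pos: [0.4211, 0.2575, 0.1167]
eef_rot: [0.74, 0.673, -0.001, 0.0]
contact_force: [-0.3, -0.4, 0.2]
opening: 0.908
```

>>> carry_out(motion=[0,0,0,0,0,0,0,0,0,0,0,0,0,0,0,0,0,0,0,0,0,0,0,0], hand=4.6, grip_force=20)

```text
clock: 23.68
tool_pos: [0.4211, 0.2585, 0.1179]
eef_rot: [0.74, 0.673, 0.001, 0.0]
contact_force: [-0.5, -0.2, 6.7]
opening: 0.621
```

>>> carry_out(motion=[0,0,-2,0,0,0,0,0,-4,0,0,0,0,0,-5,0,0,0,0,0,-5,0,0,0,0,0,0,0,0,0,0,0,0,0,0,0])

```text
clock: 24.42
tool_pos: [0.4204, 0.2576, 0.2766]
eef_rot: [0.74, 0.673, -0.001, 0.0]
contact_force: [-0.2, -0.1, -0.8]
opening: 0.627
```

Run:
```python
from h import *
st=monitor.get_state(); print(st["tool_pos"],delta(st,[.63,-.0795,.25]),st["opening"])
```

```text
[0.42040336 0.25757434 0.27659576] [-31.58  24.04   2.69] 0.6273888336198997
```

>>> carry_out(motion=[-4.5,3.4,0,0,0,0,-4.5,3.4,0,0,0,0,-4.5,3.4,0,0,0,0,-4.5,3.4,0,0,0,0,-4.5,3.4,0,0,0,0,-4.5,3.5,0,0,0,0,-4.5,3.5,0,0,0,0,0,0,0,0,0,0])

```text
clock: 25.42
tool_pos: [0.6306, -0.0843, 0.2737]
eef_rot: [0.743, 0.67, -0.003, 0.0]
contact_force: [-0.4, -0.1, -1.4]
opening: 0.625
```

>>> carry_out(motion=[0,0,4.5,0,0,0,0,0,4.5,0,0,0,0,0,3.5,0,0,0,0,0,0,0,0,0,0,0,0,0,0,0])

```text
clock: 26.05
tool_pos: [0.6303, -0.0768, 0.1527]
eef_rot: [0.739, 0.674, 0.0, -0.0]
contact_force: [0.6, 0.4, -0.8]
opening: 0.624
```

Run:
```python
from h import *
st=monitor.get_state(); print(st["tool_pos"],delta(st,[.63,-.0795,.1355]),st["opening"],yaw(st))
```

```text
[ 0.63026112 -0.07682001  0.1526914 ] [-0.27 -0.    1.72] 0.6243817482353758 [[0.093, 0.996, 0.0], [0.996, -0.093, 0.001], [0.001, 0.0, -1.0]]
```

>>> carry_out(motion=[-0.25,0,0.6,0,0,0,0,0,0.6,0,0,0,0,0,0.3,0,0,0,0,0,0.1,0,0,0,0,0,0.05,0,0,0,0,0,0,0,0,0,0,0,0,0,0,0])

```text
clock: 26.92
tool_pos: [0.6298, -0.0803, 0.1361]
eef_rot: [0.74, 0.673, -0.0, 0.0]
contact_force: [-1.1, -0.2, 3.1]
opening: 0.622
```

>>> carry_out(motion=[0,0,0.05,0,0,0,0,0,0,0,0,0,0,0,0,0,0,0])

```text
clock: 27.3
tool_pos: [0.6298, -0.0802, 0.136]
eef_rot: [0.74, 0.673, -0.0, 0.0]
contact_force: [-2.3, -1.0, 7.8]
opening: 0.623
```

>>> carry_out(motion=[0,0,0,0,0,0,0,0,0,0,0,0,0,0,0,0,0,0], hand=8)

```text
clock: 27.68
tool_pos: [0.6299, -0.0804, 0.135]
eef_rot: [0.74, 0.673, 0.0, 0.0]
contact_force: [-0.2, 0.4, -0.2]
opening: 0.905
```

>>> carry_out(motion=[0,0,-3,0,0,0,0,0,-5,0,0,0,0,0,-5,0,0,0,0,0,-3,0,0,0,0,0,0,0,0,0,0,0,0,0,0,0])

```text
clock: 28.42
tool_pos: [0.6292, -0.0806, 0.294]
eef_rot: [0.74, 0.673, -0.001, -0.001]
contact_force: [1.0, -0.2, 0.1]
opening: 0.909
```

>>> carry_out(motion=[0,-5,0,0,0,0,0,-5,0,0,0,0,0,-5,0,0,0,0,0,-5,0,0,0,0,0,0,0,0,0,0,0,0,0,0,0,0])

```text
clock: 29.18
tool_pos: [0.4312, -0.0616, 0.2947]
eef_rot: [0.74, 0.673, 0.0, -0.0]
contact_force: [1.2, -0.2, -0.2]
opening: 0.904
```

Run:
```python
from h import *
st=monitor.get_state(); print(st["tool_pos"],st["clock"])
for c in("top","side"):
    p=snapshot(c); C=cloud(p); save(p,c+"9.png")
    for n,x,y,z in(("56",.630,-.0795,.118),("46",.637,-.0037,.110),("36",.6445,.072,.102),("26",.652,.1477,.094),("bowl",.619,-.2545,.078),("jar",.672,.314,.075)):
        print(c,n,head(C,p,z-.02,(x,y),.036 if n<"6" else .08))
    if c=="top": T=p
cv2.imwrite("pics/end.png",np.hstack([cv2.resize(q["frame"][100:260,70:400,::-1],(400,194)) for q in(T,)]))
```

```text
[ 0.43120126 -0.06164308  0.29467565] 29.175
top 56 (array([628.9, -82.1]), 55.1, np.float64(120.4), 437)
top 46 (array([636. ,  -4.7]), 45.9, np.float64(112.1), 303)
top 36 (array([645.4,  72.2]), 35.4, np.float64(104.0), 184)
top 26 (array([650.2, 146.2]), 25.7, np.float64(96.3), 101)
top bowl (array([ 617.7, -256.5]), 130.9, np.float64(81.4), 2366)
top jar (array([672.9, 313.7]), 54.7, np.float64(79.5), 415)
side 56 (array([627. , -76.4]), 52.6, np.float64(119.4), 240)
side 46 (array([6.331e+02, 4.000e-01]), 42.7, np.float64(111.3), 215)
side 36 (array([644.5,  75.3]), 35.9, np.float64(104.1), 183)
side 26 (array([650.3, 149.2]), 25.7, np.float64(95.9), 141)
side bowl (array([ 618.6, -254.6]), 132.2, np.float64(80.6), 927)
side jar (array([673.2, 316.4]), 55.4, np.float64(78.0), 653)
```

View pics/side9.png

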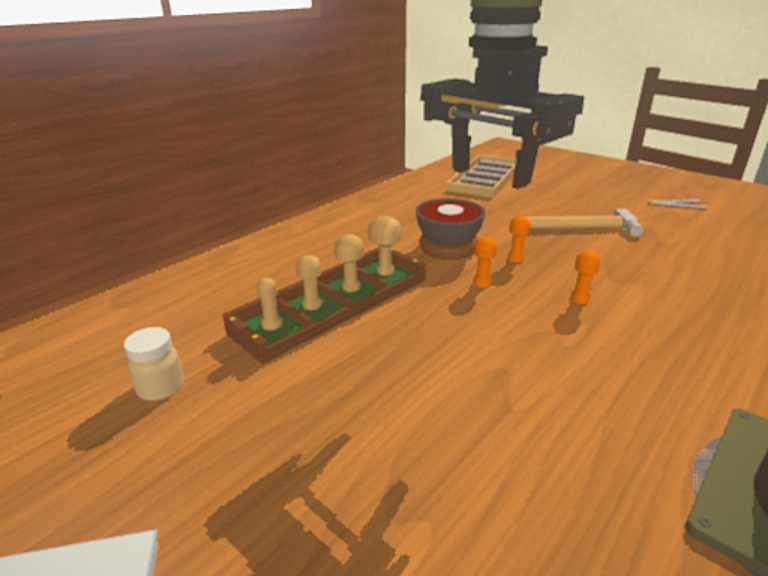

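All four stand upright in order: 56 at (384,230) next to the bowl, 26 at (268,290) at the jar end. The bowl, jar and oranges haven't moved.

```bash
python3 -c "
from plant import workorder; print(workorder.finish_job())"
```

```text
the job is handed in; nothing more can be done
None
```

All four punches are back in the rack, upright and released, and I handed the job in at about 29 s of robot time. In order from the pitch bowl they are 56, 46, 36 and 26.

- **Placing:** The final top camera check put each head within about 3 mm of its pad centre, with the right diameters and heights. I also took wrist views after placing 36, 46 and 26, which put them within 2 mm; punch_56 got no wrist view.
- **Disagreement between cameras:** In the final check, the side camera's reading differs from the top's by up to about 6 mm along the row. I put this down to it seeing only one side of each head.
- **Left alone:** The bowl and jar measured where they started, within about 3 mm, which is camera noise. The three orange look-alikes look unmoved in the last side picture.
- **Forces:** Tool forces read at the end of each move never exceeded about 12 N.

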